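Re-arm the vibration pickups round a turbocharger core

ROBOT

A 7-joint arm with a two-finger parallel gripper is mounted at the origin on the work surface. World frame = base frame: x ahead of the robot, y to its left, z up, the work surface at z = 0. Lengths are in m, angles in rad, forces in N, time in s.
With the tool pointing down it reaches from about 0.35 to 0.9 m from the base axis. Payload 8.1 kg.
Tool frame: the origin (TCP) lies midway between the tips of the shut fingers; the grasp point (between the pads) lies 19 mm behind it; z points along the fingers, y is the direction in which the jaws open and shut (so a half turn about z gives the same grasp; the last joint's range is limited). The gripper opens to 85 mm and grips with 20 to 120 N. Pads are 22 mm wide; open, the fingers measure 114 mm over their backs; the gripper's body (76 mm by 85 mm) begins 54 mm behind the grasp point. The pads swing forward as they close: fully open they stand 13 mm farther back than shut.
Start: joints at [1.061, 0.434, 0.025, 1.573, -0.012, 1.134, -0.075], TCP at [0.247, -0.574, 0.231] pointing down, gripper open.
Joint ranges: [-2.62, 2.62], [-0.44, 2.09], [-1.27, 1.32], [0.08, 2.57], [-1.32, 4.46], [0.12, 2], [-2.74, 2.74]. Speed limits (rad/s): [2.22, 2.22, 3.01, 3.01, 3.14, 3.14, 3.14].

INTERFACE

Orientations are given as a 3x3 rotation matrix whose columns are the frame's x, y, z axes.
In Python, from workcell import arm, get_image, camera_info, job_done, outline_of gives the robot as it stands.
- The arm moves only by the tool carry_out, never from a script. Its arguments are lists of equal length, an entry for each row: "claw": the opening, from 0 (shut) to 1 (fully open); "dp": the shift along the tool's x, y, z in mm, a list of three; "angular": the turn, a rotation vector about the tool's x, y, z in rad, a list of three. In form: {"claw": [claw, ...], "dp": [[dx, dy, dz], ...], "angular": [[rx, ry, rz], ...]}. A call has 1 to 8 rows; each row is the pose to reach, as a shift and turn from the pose commanded when the call began, along the tool's axes at that moment; what a row does not reach only later rows make up. A row lasts 1/10 s, in which the tool goes at most 50 mm and 8.59 degrees, less where a joint would pass 70% of its speed; a pose out of reach is approached as far as the arm can. A call with a gripper value outside its range is refused whole. The fingers move at their own pace and stop on an object; "force" is the grip in N (left out, the last holds). Time passes only in rows, so rows that repeat a pose let the fingers close. It gives the time, the measured TCP pose, the force and the opening at its end, in the units of the state.
- arm.read_state(): the state, without advancing time (a new reading comes with each control period).
- get_image(name): name is "side" or "top" or "wrist"; returns the picture (400x640x3 uint8, blue, green, red); there is no depth.
- camera_info(name): a dict with "vertical_fov" (degrees; the focal length in pixels is half the picture's height over the tangent of half this angle, whatever the lens; pixels are square), "cx", "cy" (the principal point, pixels), "k1" (the pictures are not rectified: a ray, as slopes to the right and down, at radius r is drawn at 1 + k1 r^2 times it, then the intrinsics apply), "extrinsics" (4x4, takes a point from camera to world coordinates). Camera axes: x right, y down, z forward; pixel columns grow to the right and rows downward; lengths in m; the calibration is good to about 2 mm. A picture is of the moment at which its call begins: read the wrist's pose just before it. camera_info takes no time and is no camera call; for the wrist camera it gives the pose at the moment of the call.
- job_done(): hands the job in, once; it reports no verdict.
Trained networks look in the newest picture that a camera, given by its name, has taken for a name from the list of things; names that differ only in an ending like _2 or _b are one class to them, and where a whole thing is asked for, a point or a joint stands for the part that bears it (a point fixed in the world has none). Each returns a list of dicts, best first, with "conf" (0 to 1); they miss things now and then, are a little off and sometimes report something else, mostly with a low value. They report only what shows in the picture. A call takes as long as a camera call. They do not tell look-alikes from the thing itself.
- outline_of(camera, thing): "mask" (400x640 bool, what is visible of it) and "centre" ([column, row] in pixels, amid what is visible of it).
The state is a dict: "clock": time; "joint_pos": joint angles; "dq": joint speeds; "effort": joint torques, N m; "eef_pos": TCP position; "ee_rot": TCP orientation; "ft_force": force on the tool from outside, world axes, zero at the start; "torque": the same for the moment, N m; "gripper_width": finger opening in m.
Only numpy, scipy, OpenCV 4.12 (cv2) and the standard library are available. Lean on these libraries where they do the work, as an engineer would, in place of code of your own. Each camera call takes 0.05 s, during which the arm holds its last target.

TASK

Re-arm the three vibration pickups on the balancing bench: with the fingertips, lightly press the raised plunger on top of the tall pickup first, then the one on the square pickup, then the one on the low round pickup, each until it stays down when let go. Press gently, do not touch a pickup before its turn, and leave all three standing where they are: do not lift, shift or tip them, nor disturb the wheel, wrench and cup lying about.

Things in the scene. Friction and masses are not known exactly. Their poses are not given: they have to be found in the camera images.
- pickup_tall: The tall vibration pickup: an upright aluminium column 44 mm in diameter on a dark foot 64 mm in diameter and 16 mm high, with a thin black band; housing 110 mm high, 0.5 to 1 kg, loose on the bench. Origin: centre of its underside. From the centre of its top stands a plunger: a 15 mm steel stem with a flat black cap 22 mm in diameter, 10 mm thick. A brass stub marks its +y side.
- cap_tall_top (a point): Centre of the flat top of that plunger's cap (tall pickup); it moves with the plunger: 144 mm above the bench when raised, 132 mm when pushed fully in and let go.
- rod_tall (a joint): How far the tall pickup's plunger rod is in, m: 0 raised, 0.012 fully in (0 to 0.0015 at the start); it stays where pushed. Its cap is sprung: pressed straight down, it gives 3 mm (1.1 N per mm) until at 3.2 N the rod slides; the rod is fully in after 15 mm of pressing, then the spring yields on until 24 mm (13 N), a hard stop. Let go, only the cap rises, by 3 mm or more.
- pickup_square: The square vibration pickup: an aluminium block 56 x 56 mm; housing 62 mm high, 0.5 to 1 kg, loose on the bench. Origin: centre of its underside. From the centre of its top stands a plunger: a 15 mm steel stem with a flat black cap 22 mm in diameter, 10 mm thick. A brass stub marks its +y side.
- cap_square_top (a point): Centre of the flat top of that plunger's cap (square pickup); it moves with the plunger: 96 mm above the bench when raised, 84 mm when pushed fully in and let go.
- rod_square (a joint): How far the square pickup's plunger rod is in, m: 0 raised, 0.012 fully in (0 to 0.0015 at the start); it stays where pushed. Its cap is sprung: pressed straight down, it gives 3 mm (1.1 N per mm) until at 3.2 N the rod slides; the rod is fully in after 15 mm of pressing, then the spring yields on until 24 mm (13 N), a hard stop. Let go, only the cap rises, by 3 mm or more.
- pickup_low: The low vibration pickup: a flat round aluminium puck 68 mm in diameter; housing 30 mm high, 0.5 to 1 kg, loose on the bench. Origin: centre of its underside. From the centre of its top stands a plunger: a 15 mm steel stem with a flat black cap 22 mm in diameter, 10 mm thick. A brass stub marks its +y side.
- cap_low_top (a point): Centre of the flat top of that plunger's cap (low pickup); it moves with the plunger: 64 mm above the bench when raised, 52 mm when pushed fully in and let go.
- rod_low (a joint): How far the low pickup's plunger rod is in, m: 0 raised, 0.012 fully in (0 to 0.0015 at the start); it stays where pushed. Its cap is sprung: pressed straight down, it gives 3 mm (1.1 N per mm) until at 3.2 N the rod slides; the rod is fully in after 15 mm of pressing, then the spring yields on until 24 mm (13 N), a hard stop. Let go, only the cap rises, by 3 mm or more.
- core: Fixed turbocharger core in its cradle, shaft level and along its y axis: about 0.11 x 0.16 m, 125 mm high, between the robot and the pickups. Origin at the centre of the cradle's underside.
- wheel: Spare compressor wheel, a loose aluminium cone 54 mm in diameter and 28 mm high, lying hub up. Origin at the centre of its underside.
- wrench: Loose steel wrench 150 mm long, lying flat along its x axis, less than 20 mm high. Origin near its middle, on its underside.
- cup: Small open steel cup, loose, 60 mm in diameter and 50 mm high. Origin at the centre of its underside.
Things that resemble listed ones, but are neither listed nor needed, are in the scene too. What is shaped like the pickup_tall but turquoise is not meant. Leave any green look-alike of the pickup_low alone.

How it is judged:
On the way, in this order (a step that is already met when the one before it is completed fails the run):
1. the plunger rod of the tall pickup is pushed in at least 7 mm (value of joint rod_tall above 0.007 m), for 0.1 s.
2. the plunger rod of the square pickup is pushed in at least 7 mm (value of joint rod_square above 0.007 m), for 0.1 s.
3. the plunger rod of the low pickup is pushed in at least 7 mm (value of joint rod_low above 0.007 m), for 0.1 s.
At the end, for the whole second after the job is handed in: All three plunger rods are at least 7 of their 12 mm in; every pickup stands upright (within 0.1 rad), at rest and within 15 mm of where it began; wheel, wrench and cup are within 15 mm of where they began (value of joint each of rod_tall, rod_square, rod_low above 0.007 m and distance of each of pickup_tall, pickup_square, pickup_low, wheel, wrench, cup from where it was at the start of the episode below 0.015 m and angle between each of pickup_tall, pickup_square, pickup_low's own z axis and vertical below 0.1 rad and linear speed of each of pickup_tall, pickup_square, pickup_low below 0.02 m/s); the robot touches nothing.
It fails at once if the fingers touch a later pickup, or its rod is pushed in more than 4 mm, before the earlier rod is in (((value of joint rod_square above 0.004 m or contact force between the fingers and pickup_square above 0.5 N) and value of joint rod_tall below 0.006 m) or ((value of joint rod_low above 0.004 m or contact force between the fingers and pickup_low above 0.5 N) and value of joint rod_tall below 0.006 m) or ((value of joint rod_low above 0.004 m or contact force between the fingers and pickup_low above 0.5 N) and value of joint rod_square below 0.006 m)).
It fails at once if a pickup is struck or pressed with more than 25 N (contact force between the fingers and pickup_tall above 25 N or contact force between the fingers and pickup_square above 25 N or contact force between the fingers and pickup_low above 25 N).
It fails at once if a pickup is lifted more than 8 mm, shifted more than 15 mm or tipped more than 0.2 rad (height (world z) of any of pickup_tall, pickup_square, pickup_low above 0.008 m or distance of any of pickup_tall, pickup_square, pickup_low from where it was at the start of the episode above 0.015 m or angle between any of pickup_tall, pickup_square, pickup_low's own z axis and vertical above 0.2 rad).
It fails at once if a pickup is touched with the arm or the gripper's body instead of the fingers (contact force between the arm and pickup_tall above 1 N or contact force between the arm and pickup_square above 1 N or contact force between the arm and pickup_low above 1 N).
It fails at once if the wheel, wrench or cup is shifted more than 15 mm (distance of any of wheel, wrench, cup from where it was at the start of the episode above 0.015 m).
It also fails if it takes over 48 s, if anything falls off the work surface, if the arm or the gripper's body presses on something with over 40 N, if the wrist force passes 120 N, or if a joint passes its speed limit or range.

## Working session

There is one attempt and no reset: what is moved stays moved. The work goes in short steps, Python scripts to look and compute and a tool call to move; the robot and the scene stay as the last step left them, time stands still between calls to the robot, and variables do not carry over. Pictures are saved under pics/ and viewed, and the job is handed in when it is done.

Besides the shell and the picture viewer there is one more tool, called after "Emit:" by a JSON object that holds its "op" and its "data". carry_out: Moves the arm, as the interface text tells. Its arguments: {"type":"object","properties":{"claw":{"type":"array"},"dp":{"type":"array"},"angular":{"type":"array"},"force":{"type":"number"}},"required":["claw","dp","angular"]}

```bash
ls; mkdir -p pics
python3 - <<'E'
from workcell import arm,get_image,camera_info
import cv2,numpy as np
np.set_printoptions(precision=4,suppress=True)
s=arm.read_state();print({k:np.round(v,3).tolist() for k,v in s.items()})
for n in ("side","top","wrist"):
    c=camera_info(n);print(n,c)
    cv2.imwrite(f"pics/{n}0.png",get_image(n))
E
```

```text
pics
{'clock': 0.0, 'joint_pos': [1.061, 0.435, 0.025, 1.574, -0.012, 1.134, -0.075], 'dq': [0.002, -0.0, -0.002, 0.0, -0.001, -0.001, -0.001], 'effort': [0.0, -67.047, 1.025, -31.621, 0.015, 0.012, 0.0], 'eef_pos': [0.247, -0.574, 0.231], 'ee_rot': [[0.918, 0.396, -0.001], [0.396, -0.918, 0.001], [-0.0, -0.002, -1.0]], 'ft_force': [-1.041, -0.406, -0.673], 'torque': [-0.055, -0.032, 0.002], 'gripper_width': 0.085}
side {'vertical_fov': 54.8793911970561, 'cx': 324.1470895200888, 'cy': 199.4647189824675, 'k1': -0.002842798188664585, 'extrinsics': array([[-0.7828, -0.483 ,  0.3923,  0.1957],
       [-0.6222,  0.6027, -0.4995,  0.4973],
       [ 0.0048, -0.6351, -0.7724,  0.8463],
       [ 0.    ,  0.    ,  0.    ,  1.    ]])}
top {'vertical_fov': 44.03294863190756, 'cx': 314.28263629899647, 'cy': 196.66424657566466, 'k1': 0.006053718829095666, 'extrinsics': array([[ 0.0281, -0.992 ,  0.123 ,  0.3863],
       [-0.9996, -0.0267,  0.0131, -0.014 ],
       [-0.0097, -0.1233, -0.9923,  1.5037],
       [ 0.    ,  0.    ,  0.    ,  1.    ]])}
wrist {'vertical_fov': 71.38857698680263, 'cx': 320.63983134793426, 'cy': 192.502306749975, 'k1': -0.04888248892647363, 'extrinsics': array([[ 0.3951, -0.8869, -0.2395,  0.3075],
       [-0.9186, -0.3818, -0.1018, -0.5464],
       [-0.0012,  0.2603, -0.9655,  0.373 ],
       [ 0.    ,  0.    ,  0.    ,  1.    ]])}
```

View pics/side0.png

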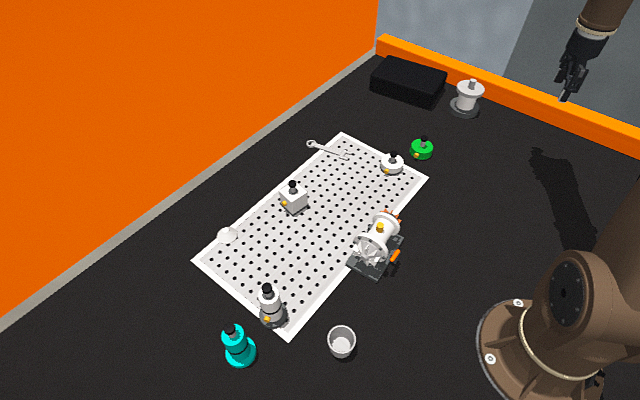

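View pics/top0.png

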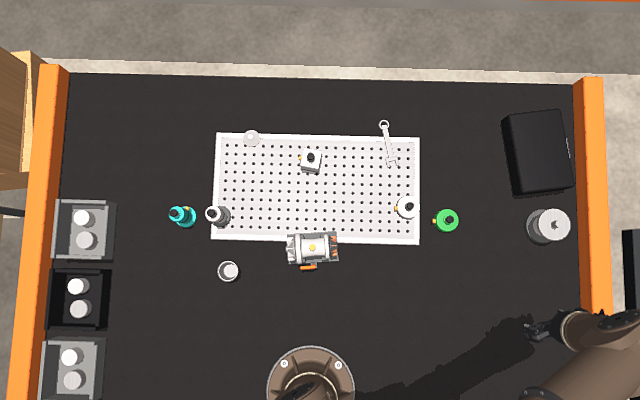

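View pics/wrist0.png

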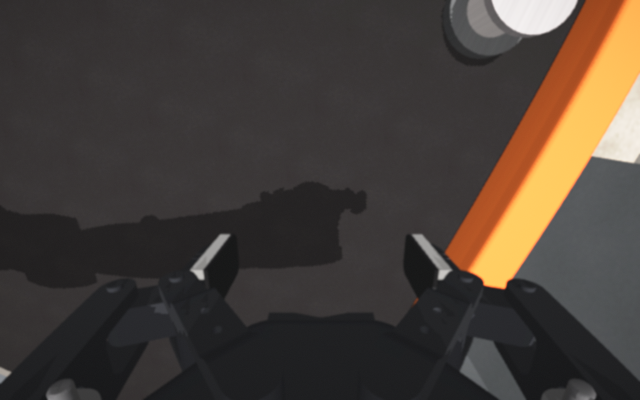

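The side view shows the tall cap near (267,288), square (293,185) and low (393,156). The top view shows them near (211,211), (311,157) and (411,206). The green and turquoise look-alikes stand off the plate. Next I enlarge the crops.

```bash
cat > h.py <<'E'
import numpy as np,cv2
from workcell import arm,get_image,camera_info
np.set_printoptions(precision=4,suppress=True)
def ray(n,uv,c=None):
    c=c or camera_info(n);f=200/np.tan(np.radians(c["vertical_fov"]/2))
    d=np.array([(uv[0]-c["cx"])/f,(uv[1]-c["cy"])/f]);s=d.copy()
    for _ in range(20): s=d/(1+c["k1"]*(s@s))
    E=np.array(c["extrinsics"]);return E[:3,3],E[:3,:3]@np.array([*s,1])
def atz(n,uv,z,c=None):
    o,d=ray(n,uv,c);return o+d*(z-o[2])/d[2]
def proj(n,p,c=None):
    c=c or camera_info(n);f=200/np.tan(np.radians(c["vertical_fov"]/2))
    E=np.array(c["extrinsics"]);q=E[:3,:3].T@(np.array(p)-E[:3,3]);s=q[:2]/q[2]
    s=s*(1+c["k1"]*(s@s));return s*f+[c["cx"],c["cy"]]
def tri(obs):
    A=0;b=0
    for n,uv in obs:
        o,d=ray(n,uv);d=d/np.linalg.norm(d);P=np.eye(3)-np.outer(d,d);A=A+P;b=b+P@o
    return np.linalg.solve(A,b)
E
python3 - <<'E'
import cv2,numpy as np
rows=[]
for n,pts in (("side",[(267,290),(293,187),(393,158)]),("top",[(211,212),(311,157),(410,207)])):
    im=cv2.imread(f"pics/{n}0.png")
    rows.append(np.hstack([cv2.resize(im[v-16:v+16,u-16:u+16],(256,256),interpolation=0) for u,v in pts]))
cv2.imwrite("pics/crop.png",np.vstack(rows))
E
```

```text
(no output)
```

View pics/crop.png

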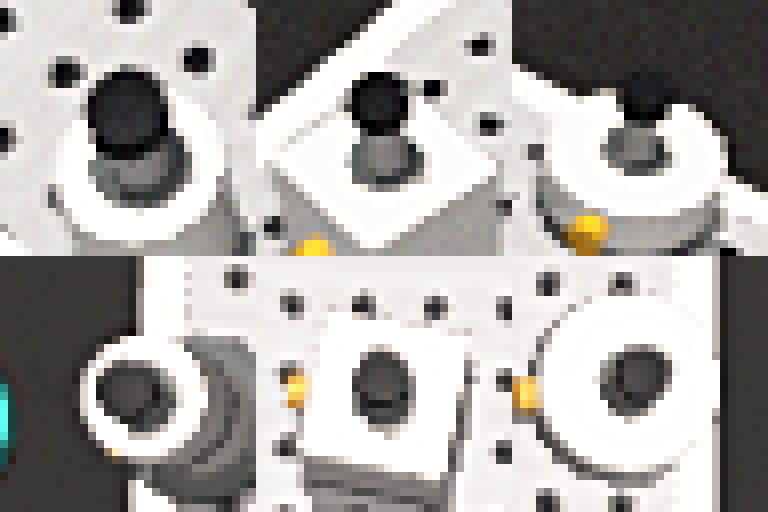

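Run:
```python
from h import *
for k,s,t,z in (("tall",(266.4,287.6),(211.,212.6),.139),("square",(292,183.6),(310.8,156),.091),("low",(393.4,153.5),(409.4,205.8),.059)):
    p=tri([("side",s),("top",t)]);print(k,p,atz("side",s,z),atz("top",t,z),proj("side",p)-s)
for k,t in (("wheel",(251,138)),("core",(312,248)),("cup",(228,271)),("plateNE",(420,138)),("plateSW",(211,240)),("turq",(178,214)),("green",(447,219))):
    print(k,atz("top",t,0),atz("top",t,.125))
```

```text
tall [0.5037 0.2899 0.1369] [0.5031 0.2907 0.139 ] [0.5032 0.2892 0.139 ] [0.1761 0.0281]
square [0.6805 0.0181 0.0887] [0.6788 0.0194 0.091 ] [0.6802 0.0182 0.091 ] [-0.0984 -0.0191]
low [ 0.5453 -0.2742  0.0606] [ 0.5456 -0.276   0.059 ] [ 0.5459 -0.2743  0.059 ] [-0.1555 -0.0343]
wheel [0.7513 0.208  0.    ] [0.721  0.1895 0.125 ]
core [0.4161 0.0084 0.    ] [0.4136 0.0065 0.125 ]
cup [0.3402 0.2593 0.    ] [0.344  0.2366 0.125 ]
plateNE [ 0.7648 -0.3168  0.    ] [ 0.7333 -0.2916  0.125 ]
plateSW [0.4317 0.3156 0.    ] [0.428  0.2882 0.125 ]
turq [0.5081 0.4209 0.    ] [0.498  0.3847 0.125 ]
green [ 0.5152 -0.399   0.    ] [ 0.5045 -0.367   0.125 ]
```

```bash
cat >> h.py <<'E'
def go(*pts):
    s=arm.read_state();R=np.array(s["ee_rot"]);p=np.array(s["eef_pos"])
    print("t",s["clock"],"p",p,"F",np.array(s["ft_force"]),"w",s["gripper_width"]);print("zaxis",R[:,2])
    for q in pts: print(q,"->",np.round(R.T@(np.array(q)-p)*1000,1))
E
python3 - <<'E'
from h import *
go((.42,-.36,.235),(.56,-.15,.235),(.5435,.08,.235),(.503,.29,.235))
E
```

```text
t 0.15 p [ 0.2471 -0.5737  0.2307] F [0.5541 0.6316 0.1088] w 0.08530338849208757
zaxis [-0.0005  0.001  -1.    ]
(0.42, -0.36, 0.235) -> [ 243.3 -127.9   -4.1]
(0.56, -0.15, 0.235) -> [ 455.  -265.3   -4. ]
(0.5435, 0.08, 0.235) -> [ 530.8 -483.1   -3.7]
(0.503, 0.29, 0.235) -> [ 576.7 -692.    -3.5]
```

Emit:
{"op": "carry_out", "data": {"claw": [0,0,0,0,0,0,0,0], "dp": [[35,-18,-4],[75,-40,-4],[115,-60,-4],[155,-82,-4],[195,-103,-4],[235,-124,-4],[275,-148,-4],[310,-170,-4]], "angular": [[0,0,0],[0,0,0],[0,0,0],[0,0,0],[0,0,0],[0,0,0],[0,0,0],[0,0,0]]}}

```text
clock: 0.95
eef_pos: [0.4659, -0.293, 0.2352]
ee_rot: [[0.918, 0.396, 0.0], [0.396, -0.918, 0.0], [0.0, -0.0, -1.0]]
ft_force: [0.8, -0.4, 0.4]
gripper_width: -0.0
```

Emit:
{"op": "carry_out", "data": {"claw": [0,0,0,0,0,0,0,0], "dp": [[35,-23,0],[70,-46,0],[105,-69,0],[140,-92,0],[155,-130,0],[170,-170,0],[185,-210,0],[200,-250,0]], "angular": [[0,0,0],[0,0,0],[0,0,0],[0,0,0],[0,0,0],[0,0,0],[0,0,0],[0,0,0]]}}

```text
clock: 1.75
eef_pos: [0.5491, 0.0151, 0.2351]
ee_rot: [[0.918, 0.396, -0.0], [0.396, -0.918, -0.0], [-0.0, -0.0, -1.0]]
ft_force: [1.0, 0.2, -0.3]
gripper_width: 0.0002
```

Run:
```python
from h import *
go((.5435,.08,.235),(.503,.29,.235))
```

```text
t 1.75 p [0.5491 0.0151 0.2351] F [ 0.9835  0.2108 -0.338 ] w 0.0001919292192648318
zaxis [-0.0004 -0.0001 -1.    ]
(0.5435, 0.08, 0.235) -> [ 20.6 -61.8   0.1]
(0.503, 0.29, 0.235) -> [  66.4 -270.7    0.1]
```

Emit:
{"op": "carry_out", "data": {"claw": [0,0,0,0,0,0,0,0], "dp": [[8,-30,0],[18,-70,0],[28,-110,0],[38,-150,0],[48,-190,0],[56,-225,0],[62,-255,0],[66,-271,0]], "angular": [[0,0,0],[0,0,0],[0,0,0],[0,0,0],[0,0,0],[0,0,0],[0,0,0],[0,0,0]]}}

```text
clock: 2.55
eef_pos: [0.5015, 0.2915, 0.2351]
ee_rot: [[0.917, 0.399, -0.001], [0.399, -0.917, 0.001], [-0.0, -0.001, -1.0]]
ft_force: [0.3, 0.2, 0.5]
gripper_width: 0.0001
```

Run:
```python
from h import *
go((.503,.29,.165))
c=camera_info("wrist");im=get_image("wrist");cv2.imwrite("pics/w1.png",im)
print("pred cap",proj("wrist",(.5032,.29,.144),c),"tcp",proj("wrist",(.503,.29,.235),c))
a=get_image("side");b=get_image("top")
cv2.imwrite("pics/s1.png",np.hstack([cv2.resize(a[220:370,190:340],(400,400)),cv2.resize(b[130:280,130:280],(400,400))]))
```

```text
t 2.55 p [0.5015 0.2915 0.2351] F [0.3319 0.2439 0.5283] w 0.00011206170631069381
zaxis [-0.0009  0.0009 -1.    ]
(0.503, 0.29, 0.165) -> [ 0.8  2.  70.1]
pred cap [324.5529 195.1498] tcp [326.4719 239.5937]
```

View pics/w1.png

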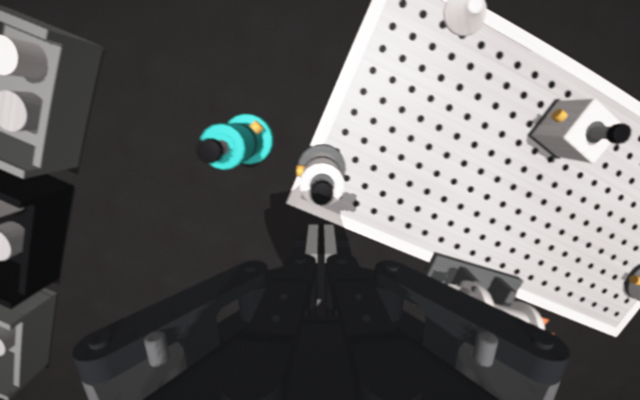

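View pics/s1.png

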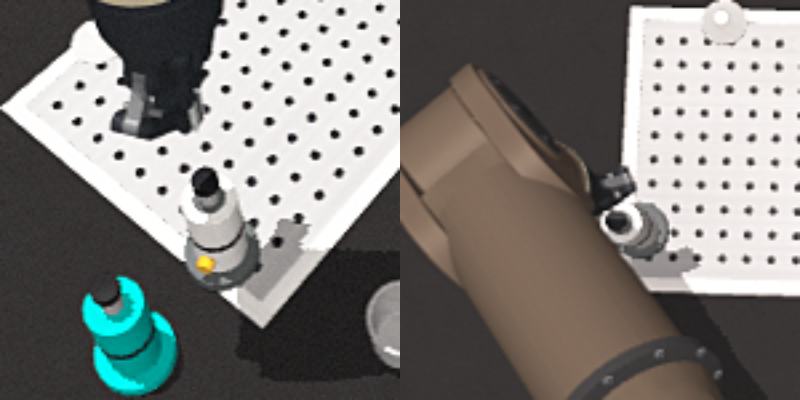

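The wrist view shows the tall cap at about (321,188) with the shut fingertips just below it at about (321,230). Now I compare that against the prediction.

Run:
```python
from h import *
c=camera_info("wrist");im=cv2.imread("pics/w1.png")
p=np.array(arm.read_state()["eef_pos"]);print(p,"tcp px",proj("wrist",p,c))
cv2.imwrite("pics/w1c.png",cv2.resize(im[150:260,266:376],(770,770)[:2],interpolation=0)[:600])
g=im.max(2)[170:215,300:345]; m=(g<75).astype(np.uint8)
n,l,st,ce=cv2.connectedComponentsWithStats(m)
for i in range(1,n):
    if st[i,4]>40: print(st[i],ce[i]+[300,170],atz("wrist",ce[i]+[300,170],.144,c))
```

```text
[0.5028 0.2886 0.235 ] tcp px [322.9828 240.9424]
[ 11  10  21  25 423] [321.3073 191.844 ] [0.5062 0.2907 0.144 ]
```

View pics/w1c.png

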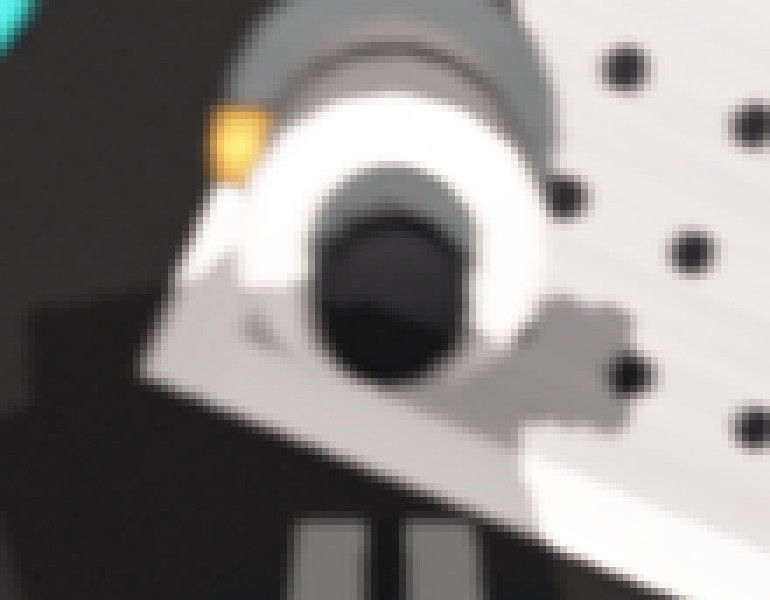

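```bash
cat >> h.py <<'E'
def capw(z,box,name,th=75):
    s=arm.read_state();c=camera_info("wrist");im=get_image("wrist");cv2.imwrite(f"pics/{name}.png",im)
    p=np.array(s["eef_pos"]);print("p",p,"tcp px",proj("wrist",p,c))
    x0,x1,y0,y1=box
    cv2.imwrite(f"pics/{name}c.png",cv2.resize(im[y0:y1,x0:x1],None,fx=7,fy=7,interpolation=0))
    m=(im.max(2)[y0:y1,x0:x1]<th).astype(np.uint8)
    n,l,st,ce=cv2.connectedComponentsWithStats(m)
    for i in range(1,n):
        if st[i,4]>40: print(st[i],ce[i]+[x0,y0],atz("wrist",ce[i]+[x0,y0],z,c))
E
python3 - <<'E'
from h import *
capw(.141,(300,345,170,215),"w2")
E
```

```text
p [0.5028 0.2886 0.235 ] tcp px [322.9828 240.9424]
[  9  11  22  24 443] [319.7065 192.4515] [0.5044 0.2915 0.141 ]
```

Run:
```python
from h import *
go((.504,.2907,.152))
```

```text
t 2.75 p [0.5034 0.2872 0.235 ] F [ 0.0088 -0.2015  0.0907] w -0.0002284000016337229
zaxis [-0.0001 -0.0012 -1.    ]
(0.504, 0.2907, 0.152) -> [ 2.  -3.1 83. ]
```

Emit:
{"op": "carry_out", "data": {"claw": [0,0,0,0,0], "dp": [[2,-2,30],[2,-2,60],[2,-2,80],[2,-2,80],[2,-2,80]], "angular": [[0,0,0],[0,0,0],[0,0,0],[0,0,0],[0,0,0]]}}

```text
clock: 3.25
eef_pos: [0.5048, 0.2896, 0.1557]
ee_rot: [[0.919, 0.394, 0.0], [0.394, -0.919, -0.001], [-0.0, 0.001, -1.0]]
ft_force: [0.9, -0.7, -0.6]
gripper_width: -0.0003
```

Run:
```python
from h import *
for i in range(3):
    capw(.141,(290,355,190,260),f"w3{i}",60)
a=get_image("side");b=get_image("top")
cv2.imwrite("pics/s3.png",np.hstack([cv2.resize(a[260:320,240:300],(400,400)),cv2.resize(b[180:240,180:240],(400,400))]))
```

```text
p [0.5048 0.2896 0.1557] tcp px [322.9889 240.962 ]
[  0  22  45  48 980] [309.4847 236.7082] [0.4979 0.2955 0.141 ]
[ 38  39  27  31 361] [341.3684 248.5319] [0.4983 0.2743 0.141 ]
p [0.5051 0.2903 0.1564] tcp px [323.0204 240.944 ]
[   0   23   65   47 1309] [318.6784 240.3804] [0.4978 0.29   0.141 ]
p [0.5051 0.2908 0.1568] tcp px [323.0055 240.9667]
[   0   23   65   47 1302] [318.8664 240.4954] [0.4977 0.2903 0.141 ]
```

View pics/w32.png

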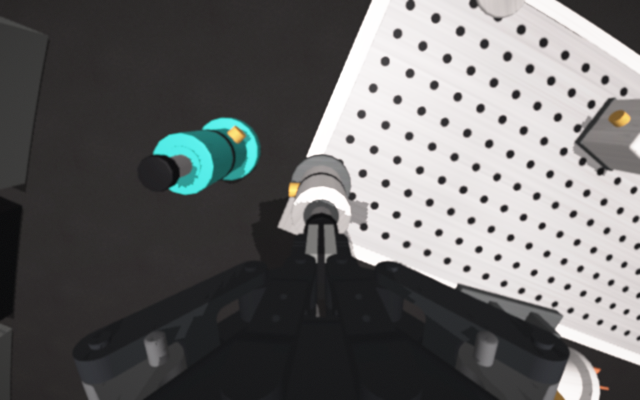

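View pics/s3.png

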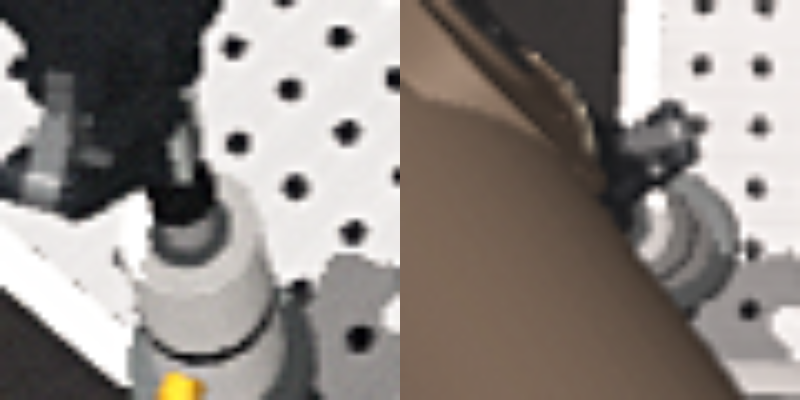

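Wrist and side views show the tips centred above the cap (wrist about (321,215)), so I press slowly.

Emit:
{"op": "carry_out", "data": {"claw": [0,0,0,0,0,0,0,0], "dp": [[0,0,4],[0,0,8],[0,0,10],[0,0,12],[0,0,14],[0,0,16],[0,0,18],[0,0,20]], "angular": [[0,0,0],[0,0,0],[0,0,0],[0,0,0],[0,0,0],[0,0,0],[0,0,0],[0,0,0]]}}

```text
clock: 4.3
eef_pos: [0.5039, 0.2911, 0.1353]
ee_rot: [[0.918, 0.396, 0.0], [0.396, -0.918, -0.0], [-0.0, 0.0, -1.0]]
ft_force: [-1.0, 0.6, 3.3]
gripper_width: -0.0001
```

Emit:
{"op": "carry_out", "data": {"claw": [0,0,0,0,0,0], "dp": [[0,0,2],[0,0,4],[0,0,6],[0,0,8],[0,0,8],[0,0,8]], "angular": [[0,0,0],[0,0,0],[0,0,0],[0,0,0],[0,0,0],[0,0,0]]}}

```text
clock: 4.9
eef_pos: [0.504, 0.2911, 0.1274]
ee_rot: [[0.918, 0.396, 0.0], [0.396, -0.918, 0.0], [0.0, 0.0, -1.0]]
ft_force: [-1.4, -0.6, 4.7]
gripper_width: -0.0003
```

The force rose above the slide force (4.7 N), so the rod is in. I lift straight up.

Emit:
{"op": "carry_out", "data": {"claw": [0,0,0,0,0,0], "dp": [[0,0,-5],[0,0,-15],[0,0,-40],[0,0,-80],[0,0,-105],[0,0,-105]], "angular": [[0,0,0],[0,0,0],[0,0,0],[0,0,0],[0,0,0],[0,0,0]]}}

```text
clock: 5.5
eef_pos: [0.5058, 0.2926, 0.237]
ee_rot: [[0.918, 0.396, 0.006], [0.395, -0.918, 0.004], [0.007, -0.001, -1.0]]
ft_force: [0.4, 0.7, -0.2]
gripper_width: 0.0001
```

Run:
```python
from h import *
a=get_image("side");b=get_image("wrist")
cv2.imwrite("pics/s4.png",np.hstack([cv2.resize(a[250:330,230:310],(400,400)),cv2.resize(b[130:260,255:385],(400,400))]))
print("cap mid expected px if in / raised",proj("side",(.504,.2905,.127)),proj("side",(.504,.2905,.139)))
go((.60,.16,.232),(.68,.0185,.232),(.68,.0185,.115))
```

```text
cap mid expected px if in / raised [266.8074 289.9754] [266.1463 287.2555]
t 5.6 p [0.5042 0.2911 0.2331] F [ 0.6517 -0.1103 -1.0027] w 0.00043911143195891753
zaxis [ 0.0013  0.0006 -1.    ]
(0.6, 0.16, 0.232) -> [ 36.1 158.3   1.1]
(0.68, 0.0185, 0.232) -> [ 53.6 319.9   1.1]
(0.68, 0.0185, 0.115) -> [ 53.5 319.9 118.1]
```

View pics/s4.png

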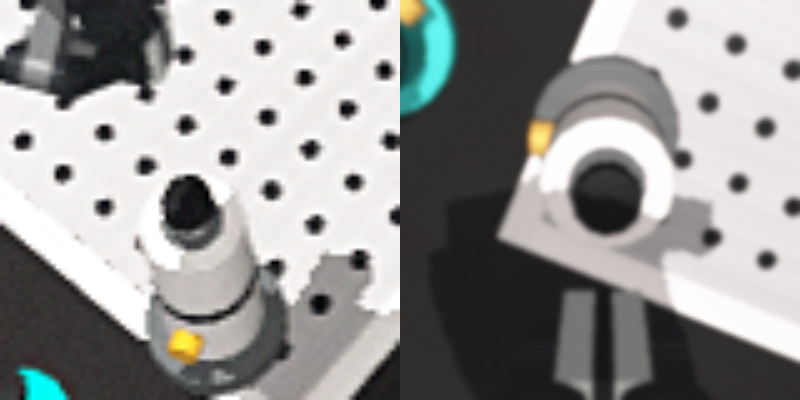

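The tall plunger is down (side cap about (267.5,290), matching the pushed-in prediction) and the column is upright. I move to the square pickup.

Emit:
{"op": "carry_out", "data": {"claw": [0,0,0,0,0,0,0,0], "dp": [[6,30,1],[13,70,1],[22,115,1],[31,165,1],[40,210,1],[47,255,1],[51,295,1],[53,320,1]], "angular": [[0,0,0],[0,0,0],[0,0,0],[0,0,0],[0,0,0],[0,0,0],[0,0,0],[0,0,0]]}}

```text
clock: 6.4
eef_pos: [0.6797, 0.0136, 0.2293]
ee_rot: [[0.92, 0.392, -0.002], [0.392, -0.92, -0.002], [-0.003, 0.001, -1.0]]
ft_force: [0.0, -0.0, 0.1]
gripper_width: 0.0002
```

Emit:
{"op": "carry_out", "data": {"claw": [0,0,0,0], "dp": [[0,0,0],[0,0,20],[0,0,40],[0,0,40]], "angular": [[0,0,0],[0,0,0],[0,0,0],[0,0,0]]}}

```text
clock: 6.8
eef_pos: [0.6766, 0.0186, 0.1872]
ee_rot: [[0.918, 0.397, -0.007], [0.397, -0.918, -0.0], [-0.007, -0.003, -1.0]]
ft_force: [-0.0, -0.2, -0.1]
gripper_width: 0.0001
```

Run:
```python
from h import *
arm.read_state();get_image("side")
capw(.093,(285,360,160,225),"w5")
go((.68,.0185,.107))
```

```text
p [0.6776 0.0187 0.1892] tcp px [322.9519 240.9593]
[ 27  19  22  25 456] [322.4605 190.3947] [0.6809 0.02   0.093 ]
t 6.9 p [0.6786 0.0188 0.1907] F [-0.3785  0.2016  0.8205] w 0.00019464676251258146
zaxis [-0.002   0.0001 -1.    ]
(0.68, 0.0185, 0.107) -> [ 1.4  0.9 83.7]
```

View pics/w5.png

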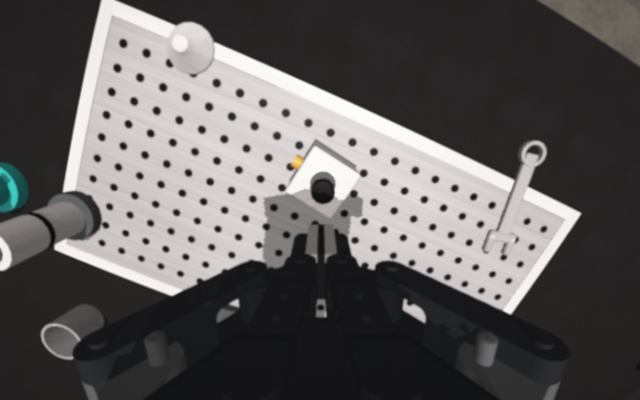

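Wrist view: square cap at about (322,187), aligned with the tips, turquoise off to the left. I descend.

Emit:
{"op": "carry_out", "data": {"claw": [0,0,0,0,0,0], "dp": [[0,0,20],[0,0,50],[0,0,75],[1,0,85],[1,0,85],[1,0,85]], "angular": [[0,0,0],[0,0,0],[0,0,0],[0,0,0],[0,0,0],[0,0,0]]}}

```text
clock: 7.5
eef_pos: [0.6811, 0.0189, 0.1078]
ee_rot: [[0.918, 0.396, 0.002], [0.396, -0.918, 0.0], [0.002, 0.001, -1.0]]
ft_force: [0.2, -0.7, 0.5]
gripper_width: 0.0001
```

Run:
```python
from h import *
a=get_image("side");b=get_image("wrist");get_image("top")
cv2.imwrite("pics/s6.png",np.hstack([cv2.resize(a[150:230,255:335],(400,400)),cv2.resize(b[130:260,255:385],(400,400))]))
go((.68,.019,.079))
```

```text
t 7.65 p [0.6812 0.0188 0.108 ] F [-0.8435 -0.1997  0.1168] w -8.758955746844356e-05
zaxis [ 0.0025  0.0002 -1.    ]
(0.68, 0.019, 0.079) -> [-1.  -0.7 29. ]
```

View pics/s6.png

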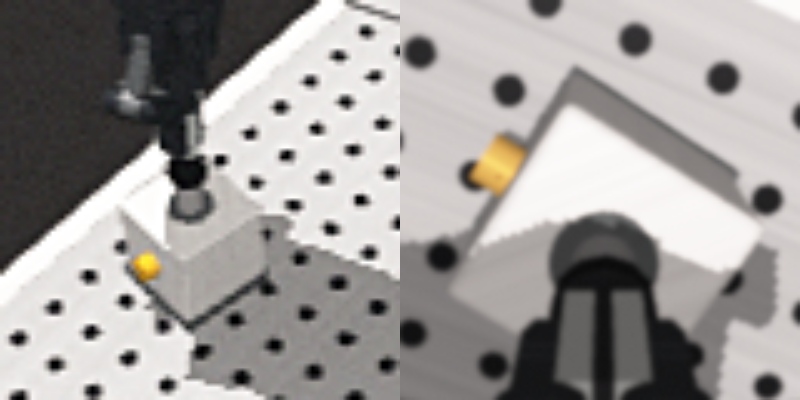

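The tips stand centred above the square cap in both views. I press 29 mm in all, slowly.

Emit:
{"op": "carry_out", "data": {"claw": [0,0,0,0,0,0,0,0], "dp": [[0,0,4],[0,0,8],[0,0,11],[0,0,13],[0,0,15],[0,0,17],[0,0,19],[0,0,21]], "angular": [[0,0,0],[0,0,0],[0,0,0],[0,0,0],[0,0,0],[0,0,0],[0,0,0],[0,0,0]]}}

```text
clock: 8.45
eef_pos: [0.6801, 0.0185, 0.0852]
ee_rot: [[0.918, 0.396, -0.0], [0.396, -0.918, -0.0], [-0.0, 0.0, -1.0]]
ft_force: [-0.9, -0.1, 2.8]
gripper_width: 0.0001
```

Emit:
{"op": "carry_out", "data": {"claw": [0,0,0,0,0,0], "dp": [[0,0,2],[0,0,4],[0,0,6],[0,0,8],[0,0,8],[0,0,8]], "angular": [[0,0,0],[0,0,0],[0,0,0],[0,0,0],[0,0,0],[0,0,0]]}}

```text
clock: 9.05
eef_pos: [0.6802, 0.0185, 0.0776]
ee_rot: [[0.918, 0.396, 0.0], [0.396, -0.918, -0.0], [0.0, 0.0, -1.0]]
ft_force: [-2.7, -0.6, 6.1]
gripper_width: -0.0002
```

Emit:
{"op": "carry_out", "data": {"claw": [0,0,0,0,0,0,0], "dp": [[0,0,-5],[0,0,-15],[0,0,-40],[0,0,-75],[0,0,-110],[0,0,-120],[0,0,-120]], "angular": [[0,0,0],[0,0,0],[0,0,0],[0,0,0],[0,0,0],[0,0,0],[0,0,0]]}}

```text
clock: 9.75
eef_pos: [0.6813, 0.0188, 0.1996]
ee_rot: [[0.918, 0.396, 0.004], [0.396, -0.918, 0.0], [0.004, 0.001, -1.0]]
ft_force: [0.5, -0.6, 0.7]
gripper_width: -0.0
```

Run:
```python
from h import *
a=get_image("side");b=get_image("wrist");get_image("top")
cv2.imwrite("pics/s7.png",np.hstack([cv2.resize(a[150:230,255:335],(400,400)),cv2.resize(b[130:260,255:385],(400,400))]))
print(proj("side",(.68,.0185,.079)),proj("side",(.68,.0185,.091)))
go((.5457,-.275,.197),(.5457,-.275,.15))
```

```text
[292.1537 186.1962] [291.883  183.1753]
t 9.9 p [0.6793 0.0184 0.1957] F [-0.2832  0.4616 -0.0773] w -5.1830753995098084e-05
zaxis [-0.0024 -0.0003 -1.    ]
(0.5457, -0.275, 0.197) -> [-238.8  216.6   -0.9]
(0.5457, -0.275, 0.15) -> [-238.7  216.7   46.1]
```

View pics/s7.png

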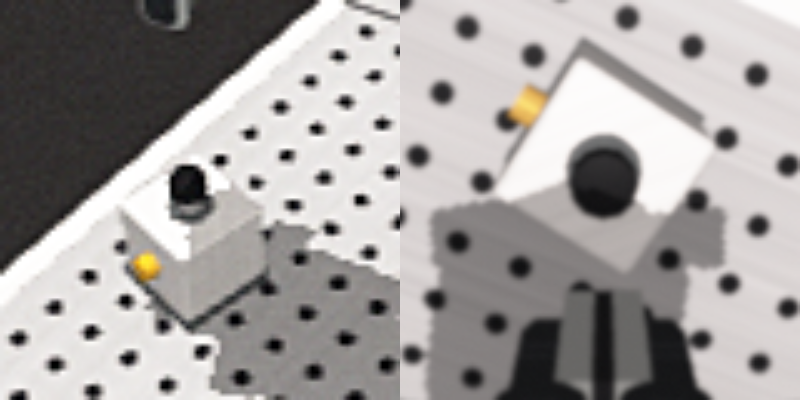

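The square plunger is down (side cap about (292,187)) and the block has not moved. I go on to the low pickup.

Emit:
{"op": "carry_out", "data": {"claw": [0,0,0,0,0,0,0,0], "dp": [[-22,20,0],[-54,49,0],[-87,79,0],[-120,109,0],[-153,139,0],[-186,169,0],[-216,196,0],[-238,216,0]], "angular": [[0,0,0],[0,0,0],[0,0,0],[0,0,0],[0,0,0],[0,0,0],[0,0,0],[0,0,0]]}}

```text
clock: 10.7
eef_pos: [0.5443, -0.2769, 0.1955]
ee_rot: [[0.919, 0.393, -0.003], [0.393, -0.92, 0.0], [-0.003, -0.001, -1.0]]
ft_force: [1.2, 0.8, 0.4]
gripper_width: 0.0
```

Emit:
{"op": "carry_out", "data": {"claw": [0,0,0,0,0], "dp": [[0,0,0],[0,0,20],[0,0,46],[0,0,46],[0,0,46]], "angular": [[0,0,0],[0,0,0],[0,0,0],[0,0,0],[0,0,0]]}}

```text
clock: 11.2
eef_pos: [0.5466, -0.2732, 0.1505]
ee_rot: [[0.918, 0.396, -0.002], [0.396, -0.918, 0.001], [-0.002, -0.002, -1.0]]
ft_force: [0.6, 0.3, -0.0]
gripper_width: 0.0001
```

Run:
```python
from h import *
get_image("side")
capw(.061,(285,360,160,225),"w8")
go((.5457,-.275,.075))
```

```text
p [ 0.5473 -0.2735  0.1515] tcp px [322.994  240.9692]
[ 29  25  23  25 458] [324.6179 197.0546] [ 0.5476 -0.2757  0.061 ]
[ 58  38  17  27 244] [353.5287 215.3934] [ 0.5423 -0.306   0.061 ]
t 11.3 p [ 0.5477 -0.2738  0.1521] F [ 0.4191 -0.4275  1.0731] w -0.00010798687229914884
zaxis [ 0.0008 -0.0002 -1.    ]
(0.5457, -0.275, 0.075) -> [-2.3  0.3 77.1]
```

View pics/w8.png

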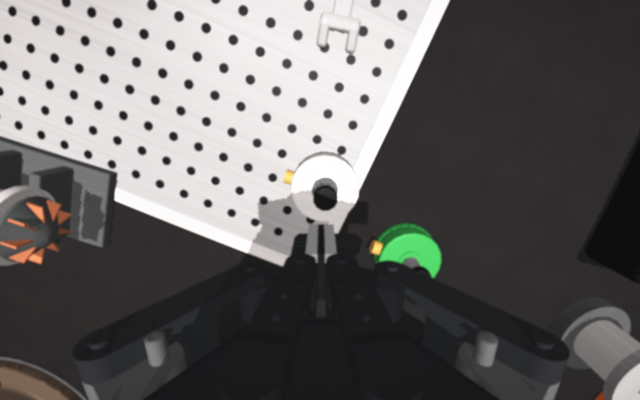

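Wrist view: low cap at about (324.5,195), green one apart at (408,255). I descend with a small correction.

Emit:
{"op": "carry_out", "data": {"claw": [0,0,0,0,0,0], "dp": [[-1,1,20],[-1,1,45],[-1,1,65],[-1,1,76],[-1,1,76],[-1,1,76]], "angular": [[0,0,0],[0,0,0],[0,0,0],[0,0,0],[0,0,0],[0,0,0]]}}

```text
clock: 11.9
eef_pos: [0.5472, -0.2755, 0.0764]
ee_rot: [[0.918, 0.396, 0.001], [0.396, -0.918, -0.001], [0.001, 0.001, -1.0]]
ft_force: [-0.3, -0.2, 0.1]
gripper_width: 0.0002
```

Run:
```python
from h import *
a=get_image("side");b=get_image("wrist");get_image("top")
cv2.imwrite("pics/s9.png",np.hstack([cv2.resize(a[120:200,355:435],(400,400)),cv2.resize(b[130:260,255:385],(400,400))]))
go((.5465,-.2755,.046))
```

```text
t 12.05 p [ 0.5474 -0.2756  0.0766] F [-0.0416  1.0552  0.3038] w -0.00033791692673497723
zaxis [ 0.0019 -0.0008 -1.    ]
(0.5465, -0.2755, 0.046) -> [-0.8 -0.4 30.6]
```

View pics/s9.png

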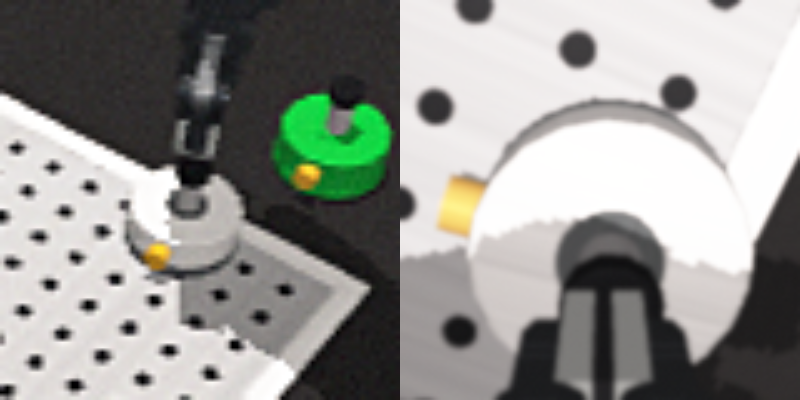

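The tips are over the low cap and clear of the green one. I press.

Emit:
{"op": "carry_out", "data": {"claw": [0,0,0,0,0,0,0,0], "dp": [[0,0,4],[0,0,8],[0,0,11],[0,0,13],[0,0,15],[0,0,17],[0,0,19],[0,0,21]], "angular": [[0,0,0],[0,0,0],[0,0,0],[0,0,0],[0,0,0],[0,0,0],[0,0,0],[0,0,0]]}}

```text
clock: 12.85
eef_pos: [0.5464, -0.2752, 0.0542]
ee_rot: [[0.918, 0.396, -0.0], [0.396, -0.918, 0.0], [-0.0, -0.0, -1.0]]
ft_force: [-2.0, -0.3, 3.3]
gripper_width: 0.0
```

Emit:
{"op": "carry_out", "data": {"claw": [0,0,0,0,0,0], "dp": [[0,0,2],[0,0,4],[0,0,6],[0,0,8],[0,0,8],[0,0,8]], "angular": [[0,0,0],[0,0,0],[0,0,0],[0,0,0],[0,0,0],[0,0,0]]}}

```text
clock: 13.45
eef_pos: [0.5464, -0.2753, 0.0464]
ee_rot: [[0.918, 0.396, -0.0], [0.396, -0.918, -0.0], [-0.0, -0.0, -1.0]]
ft_force: [-2.8, 0.9, 5.8]
gripper_width: 0.0003
```

Emit:
{"op": "carry_out", "data": {"claw": [0,0,0,0,0,0,0,0], "dp": [[0,0,-5],[0,0,-15],[0,0,-40],[0,0,-75],[0,0,-110],[0,0,-130],[0,0,-130],[0,0,-130]], "angular": [[0,0,0],[0,0,0],[0,0,0],[0,0,0],[0,0,0],[0,0,0],[0,0,0],[0,0,0]]}}

```text
clock: 14.25
eef_pos: [0.5468, -0.2754, 0.177]
ee_rot: [[0.918, 0.396, 0.001], [0.396, -0.918, -0.001], [0.001, 0.001, -1.0]]
ft_force: [-1.4, 0.6, -0.8]
gripper_width: 0.0003
```

Run:
```python
from h import *
a=get_image("side");b=get_image("wrist");cv2.imwrite("pics/s10.png",a)
cv2.imwrite("pics/s10c.png",np.hstack([cv2.resize(a[120:200,355:435],(400,400)),cv2.resize(b[130:260,255:385],(400,400))]))
print(proj("side",(.546,-.275,.047)),proj("side",(.546,-.275,.059)))
o=cv2.imread("pics/side0.png");d=cv2.absdiff(a,o).max(2)
for n,(u,v,r) in dict(tall=(269,300,28),sq=(293,197,22),low=(393,165,16),wheel=(227,235,15),wrench=(330,150,28),cup=(342,342,20)).items():
    print(n,d[v-r:v+r,u-r:u+r].mean().round(1),(d[v-r:v+r,u-r:u+r]>60).sum())
go()
```

```text
[392.5266 156.561 ] [393.1062 153.615 ]
tall 7.0 60
sq 8.4 52
low 24.4 219
wheel 3.4 0
wrench 4.1 0
cup 4.9 0
t 14.35 p [ 0.546  -0.2751  0.1755] F [0.3918 0.0697 0.1563] w -3.774023159023768e-05
zaxis [-0.0013  0.0005 -1.    ]
```

View pics/s10.png

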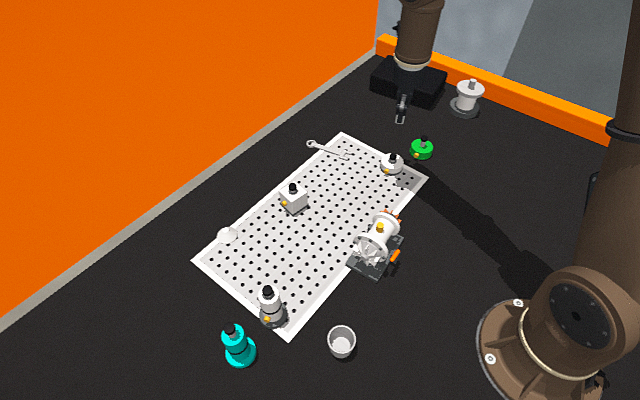

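View pics/s10c.png

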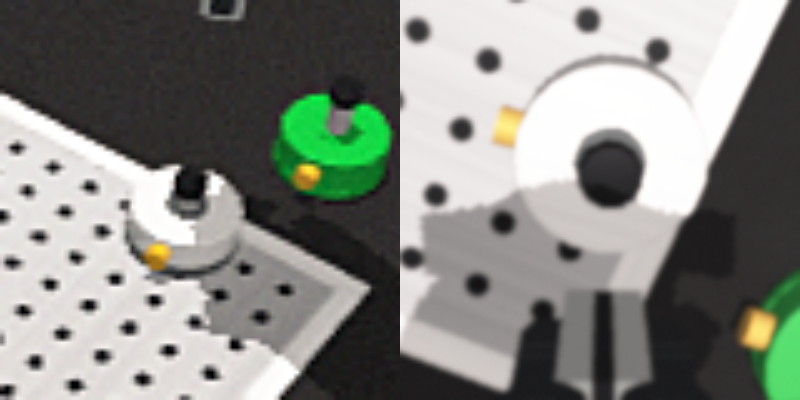

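All three caps are down (low cap about (393,157), with the green one still raised), everything stands in place and the arm is clear.

```bash
python3 -c "
from workcell import job_done;print(job_done())"
```

```text
the job is handed in; nothing more can be done
None
```

I pressed the three plungers with the shut fingertips in the required order (tall, square, low) and handed the job in at about 14.4 s. I can't see the verdict, since handing in reports none.

- **Force:** the force read at the end of each press was 4.7 to 6.1 N, above the 3.2 N at which the rods slide. The hard stop is at 13 N and the limit is 25 N. I only saw the force at the end of each move, not the peaks in between.
- **Plungers:** after each release the side camera showed the cap within about 1 pixel of where it should be when fully in.
- **Scene:** in the last side picture all three pickups stood upright. No pixels had changed noticeably around the wheel, wrench and cup. The look-alikes were untouched, and the arm was clear at about 0.18 m.

The wrist camera and the two fixed cameras disagreed by 1 to 2 mm on where the caps were. That is within the stated calibration, so I aimed between them. No check failed.

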